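# Press a label holder behind the lip of a bin rack and hold it for its screws

## Robot

A 7-joint arm with a two-finger parallel gripper is mounted at the origin on the work surface. World frame = base frame: x ahead of the robot, y to its left, z up, the work surface at z = 0. Lengths are in mm, angles in rad, forces in N, time in s.
With the tool pointing down it reaches from about 350 to 900 mm from the base axis. Payload 7.2 kg.
Tool frame: the origin (TCP) lies at the very end of the fingers, on their centre line; the grasp point (between the pads) lies 19 mm behind it; z points along the fingers, y is the line along which they close (so a half turn about z gives the same grasp; the last joint's range is limited). The gripper opens to 88 mm and grips with 3 to 60 N. Pads are 20 mm wide; open, the fingers measure 115 mm over their backs; the gripper's body (75 mm by 178 mm) begins 61 mm behind the grasp point.
Start: joints at [-1.198, 0.411, -0.013, 1.596, 0.006, 1.134, -0.082], TCP at [266.674, 565.256, 222.653] pointing down, gripper open.
Joint ranges: [-2.95, 2.95], [-0.29, 1.99], [-1.47, 1.44], [0.14, 2.54], [-1.03, 4.17], [0.13, 1.85], [-2.86, 2.86]. Speed limits (rad/s): [2.39, 2.39, 3.01, 3.01, 3.14, 3.14, 3.14].

## Interface

Orientations are given as a rotation vector (axis times angle).
In Python, from station import manip gives the robot as it stands.
- The arm moves only by the tool jog_arm, never from a script. Its argument "series" is a list of rows, each an object with "travel": the shift along the tool's x, y, z in mm, a list of three; "delta_rot": the turn, a rotation vector about the tool's x, y, z in degrees, a list of three. A call has 1 to 12 rows; each row is the pose to reach, as a shift and turn from the pose commanded when the call began, along the tool's axes at that moment; what a row does not reach only later rows make up. A row lasts 1/8 s, in which the tool goes at most 62.5 mm and 10.7 degrees, less where a joint would pass 70% of its speed; a pose out of reach is approached as far as the arm can. A call with a gripper value outside its range is refused whole. "grip" is the opening, from -1 (shut) to 1 (fully open), so that 0 is half open, set as the call begins (left out, the last holds). The fingers move at their own pace and stop on an object; "force" is the grip in N (left out, the last holds). Time passes only in rows, so rows that repeat a pose let the fingers close. It gives the time, the measured TCP pose, the force, the opening and the grip force at its end, in the units of the state.
- manip.get_state(): the state, without advancing time (a new reading comes with each control period).
- manip.snapshot(name): name is "scene" or "top"; returns (picture, depth): 400x640x3 uint8, blue, green, red; 400x640 float32, mm along the optical axis (not along the pixel's ray), 0 where there is no reading.
- manip.calibration(name): a dict with "intrinsics" (3x3 intrinsics, pixels), "R" (3x3) and "t" (3): a world point X has camera coordinates R X + t. Camera axes: x right, y down, z forward; pixel columns grow to the right and rows downward; lengths in mm; the calibration is good to about 2 mm. A picture is of the moment at which its call begins. calibration takes no time and is no camera call.
- manip.finish_job(): hands the job in; it is judged then, once.
Trained networks look in the newest picture that a camera, given by its name, has taken for a name from the list of things; names that differ only in an ending like _2 or _b are one class to them, and where a whole thing is asked for, a point or a joint stands for the part that bears it (a point fixed in the world has none). Each returns a list of dicts, best first, with "score" (0 to 1); they miss things now and then, are a little off and sometimes report something else, mostly with a low value. They report only what shows in the picture. A call takes as long as a camera call.
- manip.search_frame(camera, query): "at" ([column, row] in pixels, amid what is visible of it).
- manip.masks_of(camera, query): "pixels" (400x640 bool, what is visible of it) and "at" ([column, row] in pixels, amid what is visible of it).
The state is a dict: "time_s": time; "q": joint angles; "joint_velocities": joint speeds; "effort": joint torques, N m; "eef_pos": TCP position; "eef_rot": TCP orientation; "ft_force": force on the tool from outside, world axes, zero at the start; "moment": the same for the moment, N m; "finger_gap": finger opening in mm; "grip_force": force on a finger pad.
Only numpy, scipy, OpenCV 4.12 (cv2) and the standard library are available. Lean on these libraries where they do the work, as an engineer would, in place of code of your own. Each camera call takes 0.05 s, during which the arm holds its last target. There are 200 camera calls.

## Task

Take the freshly drilled label holder out of the vice, turn it so that its label will face outwards, away from the bins, and push its tongue down behind the lip of the rack, centred in front of the red bin, the one without a label. Feel it gently down against the rubber strip, without slamming it, until its shoulders sit fully home on the lip, and finish while still holding it pressed home there, ready for its screws; do not let go. Leave the other things on the bench where they are.

Things in the scene. Friction and masses are not known exactly. Their poses are not given: they have to be found in the camera images.
- holder: Loose black label holder, about 45 g, upright in the vice. From below: tongue 6 thick (x) x 56 wide (y) x 22 mm high with rounded foot; shoulders 15 x 60 x 6 mm; plate 10 x 60 x 44 mm high, to be gripped from above; 72 mm in all. Origin: centre of the tongue's foot, z up. Its -x face carries the label (white card, orange band at its top), the +x face is plain black
- shoulder (a point): Point on the holder: centre of the underside of its shoulders, 22 mm above the holder's origin
- label (a point): Point on the holder: middle of its label face (5.5 mm to the -x side of the holder's middle plane, 50 mm above its origin)
- vice: Small green and steel drill vice, fixed. Origin on the bench under the middle of the jaw gap. Jaws open 8.5 mm along x, 62 mm wide (y), tops 45 mm above the bench; back jaw ends at x = 34 mm, the screw handle reaches to x = -90 mm. The holder hangs loose, not clamped: tongue between the jaws, shoulders on their tops, label to the vice's +x, up to 6 mm off the middle along y
- rack: Low bin rack of sheet steel, fixed, 170 deep (x) x 460 wide (y) x 75 mm high, origin at the centre of its underside, front to its -x. A blue lip, 3 mm thick with a rounded top level with the rack's top, runs along the whole front, 8.5 mm before the grey front edge (also rounded): between them an open-topped slot 8.5 mm wide
- bin_red: Red open parts bin with brass bolts, 100 x 105 x 55 mm, fixed on the rack in one of three places 140 mm apart; the only bin without a label holder before it. Origin: centre of its underside, on the rack's top; its front wall is 47 mm behind the rack's front edge. Before each blue bin a holder of the same kind (green band, 60 mm wide, 50 mm above the lip) is already seated
- bay (a point): Where the holder belongs: the middle of the slot behind the lip, in front of the red bin, at the height of the lip's top (75 mm above the bench). +x points from the lip towards the bin, -x outwards, y along the lip, z up. With the holder home, its shoulders' underside is here and its -x (label) side points to this -x
- strip (a joint): How far the springy rubber anti-rattle strip in the bottom of the slot is pressed down, m. At 0 its top lies 19 mm below the lip's top; a holder let go rides up on it about 3 mm proud. The 22 mm tongue presses it 3 mm with about 5 N (1.7 N per mm); then the shoulders meet the lip and the edge and the holder stops hard. Steady pressing with 6 to 25 N keeps it home
- case: Bystander: small green plastic case, 105 x 70 x 40 mm, origin under its centre
- screwdriver: Bystander: screwdriver lying on the bench, yellow handle
- hammer: Bystander: hammer lying on the bench
- tape: Bystander: grey roll of tape, 100 mm across, 48 mm high
- spray: Bystander: orange spray can, 60 mm across, 170 mm high
- offcut: Bystander: wood offcut 90 x 45 x 22 mm
- shim: Bystander: small flat orange plastic shim 40 x 22 x 6 mm

How it is judged (in metres and radians):
On the way, in this order (a step that is already met when the one before it is completed fails the run):
1. the holder is lifted clear of the vice in the fingers (height (world z) of holder above 0.055 m and contact force between the fingers and holder above 0.5 N), for 0.1 s.
2. its tongue is behind the lip in front of the red bin, label outwards (z of shoulder in the frame of bay between -0.003 and 0.012 m and x of shoulder in the frame of bay between -0.004 and 0.004 m and y of shoulder in the frame of bay between -0.015 and 0.015 m and x of label in the frame of bay below -0.002 m), for 0.1 s.
At the end, for the whole second after the job is handed in: The holder is in the slot in front of the red bin (within 15 mm of the middle of its place along the lip), upright, label outwards, its shoulders within 1.5 mm of the top of the lip and the rubber strip pressed down at least 1.8 mm, and the fingers still hold it so, at rest (z of shoulder in the frame of bay between -0.003 and 0.0015 m and x of shoulder in the frame of bay between -0.004 and 0.004 m and y of shoulder in the frame of bay between -0.015 and 0.015 m and x of label in the frame of bay below -0.002 m and value of joint strip above 0.0018 m and angle between holder's own z axis and vertical below 0.08 rad and contact force between the fingers and holder above 1 N and linear speed of holder below 0.02 m/s); the arm keeps its last pose, push and grip.
It fails at once if the holder is slammed into the rack with more than 200 N (contact force between holder and rack above 200 N).
It fails at once if another thing on the bench is moved by more than 30 mm (distance of any of case, screwdriver, hammer, tape, spray, offcut, shim from where it was at the start of the episode above 0.03 m).
It also fails if it takes over 35 s, if anything falls off the work surface, if the arm or the gripper's body presses on something with over 40 N, if the wrist force passes 120 N, or if a joint passes its speed limit or range.

## Working session

There is one attempt and no reset: what is moved stays moved. The work goes in short steps, Python scripts to look and compute and a tool call to move; the robot and the scene stay as the last step left them, time stands still between calls to the robot, and variables do not carry over. Pictures are saved under pics/ and viewed, at most 10 in all, crops included, and the job is handed in when it is done.

Besides the shell and the picture viewer there is one more tool, called as a command line: name --argument value ..., lists and objects as JSON in quotes. jog_arm: Moves the arm, as the interface text tells. Its arguments: {"type":"object","properties":{"series":{"type":"array","items":{"type":"object","properties":{"travel":{"type":"array","items":{"type":"number"}},"delta_rot":{"type":"array","items":{"type":"number"}}}}},"grip":{"type":"number"},"force":{"type":"number"}},"required":["series"]}

```bash
mkdir -p pics; cat > h.py <<'E'
import numpy as np, cv2
from scipy.spatial.transform import Rotation as Ro
from station import manip
def cloud(cam,depth):
    c=manip.calibration(cam);K=np.array(c["intrinsics"]);R=np.array(c["R"]);t=np.array(c["t"])
    v,u=np.mgrid[0:400,0:640]
    P=np.stack([(u-K[0,2])/K[0,0]*depth,(v-K[1,2])/K[1,1]*depth,depth],-1)
    W=(P-t)@R
    W[depth<=0]=np.nan
    return W
E
python3 - <<'E'
from h import *
ims=[]
for c in("scene","top"):
    p,d=manip.snapshot(c);W=cloud(c,d);np.save(f"{c}.npy",W);cv2.imwrite(f"pics/{c}1.png",p)
    for q in("holder","vice","bin_red","rack","label"):
        for r in manip.masks_of(c,q)[:3]:
            m=r["pixels"];w=W[m];w=w[~np.isnan(w[:,0])]
            print(c,q,round(r["score"],2),np.round(r["at"]),m.sum(),np.round(np.percentile(w,[2,50,98],axis=0)).tolist() if len(w) else None)
s=manip.get_state();print(s["eef_pos"],Ro.from_rotvec(s["eef_rot"]).as_matrix().round(3),s["time_s"])
E
```

```text
scene holder 0.49 [224. 197.] 259 [[326.0, -279.0, -0.0], [427.0, -257.0, 76.0], [446.0, -216.0, 98.0]]
scene vice 0.81 [223. 215.] 1043 [[365.0, -322.0, 3.0], [436.0, -274.0, 27.0], [473.0, -210.0, 48.0]]
scene bin_red 0.72 [414. 209.] 1853 [[683.0, 84.0, 74.0], [743.0, 142.0, 97.0], [790.0, 193.0, 130.0]]
scene rack 0.91 [350. 254.] 6123 [[620.0, -232.0, 13.0], [781.0, -63.0, 73.0], [812.0, 218.0, 78.0]]
scene label 0.58 [224. 200.] 269 [[331.0, -280.0, 3.0], [430.0, -260.0, 74.0], [447.0, -234.0, 98.0]]
top holder 0.64 [408. 244.] 188 [[396.0, -277.0, 42.0], [420.0, -252.0, 91.0], [444.0, -232.0, 99.0]]
top bin_red 0.75 [260. 124.] 1756 [[684.0, 87.0, 75.0], [743.0, 143.0, 91.0], [787.0, 193.0, 131.0]]
top label 0.75 [407. 249.] 192 [[395.0, -277.0, 40.0], [418.0, -252.0, 90.0], [444.0, -232.0, 99.0]]
[266.67241878 565.2452184  222.66908223] [[-0.904  0.427  0.   ]
 [ 0.427  0.904  0.   ]
 [-0.     0.    -1.   ]] 0.6
```

View pics/top1.png

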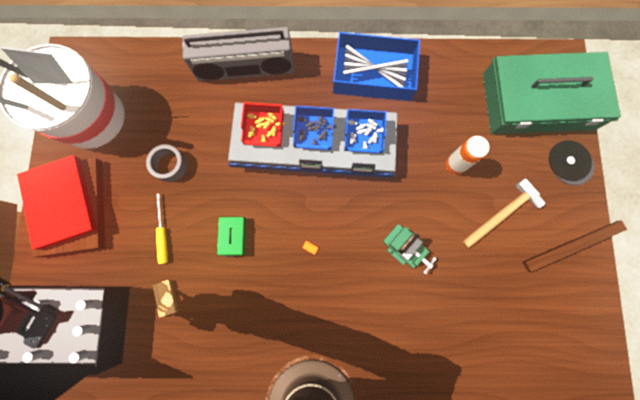

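View pics/scene1.png

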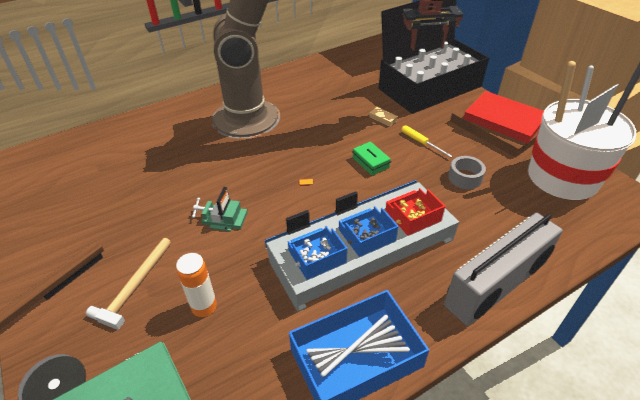

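```bash
python3 - <<'E'
from h import *
def rect(n,pts):
    r=cv2.minAreaRect(pts[:,:2].astype(np.float32));print(n,len(pts),r, np.round(cv2.boxPoints(r)).tolist())
for c in("scene","top"):
    W=np.load(c+".npy").reshape(-1,3);W=W[~np.isnan(W[:,0])]
    near=W[(abs(W[:,0]-420)<60)&(abs(W[:,1]+255)<60)]
    h=near[near[:,2]>85];rect(c+" holder top",h);print(np.percentile(h[:,2],[50,95]))
    h=near[(near[:,2]>38)&(near[:,2]<49)];rect(c+" jaw",h)
    r=W[(W[:,0]>560)&(W[:,2]>70)&(W[:,2]<80)&(W[:,1]>-300)&(W[:,1]<300)]
    rect(c+" rack top",r)
    # front edge line: min x per y-bin, and bin
    ys=np.arange(-240,240,20);e=[]
    for y in ys:
        a=r[abs(r[:,1]-y)<4]
        if len(a)>3:e.append((y,a[:,0].min().round(1)))
    print(e)
    hh=W[(W[:,0]>570)&(W[:,2]>110)&(W[:,2]<137)&(W[:,1]>75)&(W[:,1]<215)];rect(c+" bin red rim",hh)
E
```

```text
scene holder top 93 ((422.9829406738281, -258.1257629394531), (12.474656105041504, 61.221614837646484), 46.202880859375) [[397.0, -241.0], [441.0, -284.0], [449.0, -275.0], [405.0, -232.0]]
[94.45970345 98.22004327]
scene jaw 302 ((411.30731201171875, -270.5715026855469), (102.71312713623047, 66.30123901367188), 49.575347900390625) [[353.0, -288.0], [403.0, -331.0], [470.0, -253.0], [419.0, -210.0]]
scene rack top 6288 ((832.6478271484375, 6.553802490234375), (601.6329345703125, 427.82550048828125), 86.875) [[603.0, -282.0], [1030.0, -305.0], [1063.0, 295.0], [635.0, 319.0]]
[(np.int64(-240), np.float64(863.7)), (np.int64(-220), np.float64(606.5)), (np.int64(-200), np.float64(608.7)), (np.int64(-180), np.float64(609.6)), (np.int64(-160), np.float64(613.0)), (np.int64(-140), np.float64(621.7)), (np.int64(-120), np.float64(627.9)), (np.int64(-100), np.float64(616.4)), (np.int64(-80), np.float64(616.3)), (np.int64(-60), np.float64(618.1)), (np.int64(-40), np.float64(620.5)), (np.int64(-20), np.float64(616.8)), (np.int64(0), np.float64(628.5)), (np.int64(20), np.float64(634.8)), (np.int6
[... 1471 characters left out ...]
loat64(615.0)), (np.int64(-40), np.float64(617.4)), (np.int64(-20), np.float64(618.7)), (np.int64(0), np.float64(619.2)), (np.int64(20), np.float64(620.1)), (np.int64(40), np.float64(621.3)), (np.int64(60), np.float64(622.9)), (np.int64(80), np.float64(625.0)), (np.int64(100), np.float64(626.8)), (np.int64(120), np.float64(627.0)), (np.int64(140), np.float64(629.4)), (np.int64(160), np.float64(629.6)), (np.int64(180), np.float64(631.3)), (np.int64(200), np.float64(631.7)), (np.int64(220), np.float64(633.3))]
top bin red rim 1511 ((854.284423828125, 145.06851196289062), (139.93099975585938, 335.5843811035156), 89.96184539794922) [[686.0, 75.0], [1022.0, 75.0], [1022.0, 215.0], [687.0, 215.0]]
```

The top view shows the vice at (408,244) with its screw handle at lower right (428,265), so vice +x and the label point up-left, about 47° in world. The red bin is at (262,124), the leftmost of the three. The slot runs along the rack's lower edge, and the scene view agrees with all of this.

```bash
cat >> h.py <<'E'
def Rt(yang):  # tool down, y axis at angle yang (deg, world)
    a=np.radians(yang);y=np.array([np.cos(a),np.sin(a),0]);z=np.array([0,0,-1.]);return np.stack([np.cross(y,z),y,z],1)
def plan(wps,p0=None,R0=None):
    s=manip.get_state()
    p0=np.array(s["eef_pos"]) if p0 is None else np.array(p0);R0=Ro.from_rotvec(s["eef_rot"]).as_matrix() if R0 is None else R0
    for x,y,z,a in wps:
        print("travel",(R0.T@(np.array([x,y,z])-p0)).round(1).tolist(),"rot",Ro.from_matrix(R0.T@Rt(a)).as_rotvec(degrees=True).round(1).tolist())
E
python3 - <<'E'
from h import *
print("A");plan([(330,520,230,50),(440,380,230,10),(500,200,230,-30),(500,0,230,-70),(480,-120,230,-100)])
print("B");plan([(421.4,-256,170,-133),(421.4,-256,57,-133)],(480,-120,230),Rt(-100))
E
```

```text
A
travel [-76.6, -13.9, -7.3] rot [0.0, 0.0, 14.7]
travel [-235.8, -93.6, -7.3] rot [0.0, -0.0, 54.7]
travel [-366.9, -230.8, -7.3] rot [0.0, -0.0, 94.7]
travel [-452.2, -411.7, -7.3] rot [0.0, -0.0, 134.7]
travel [-485.3, -528.7, -7.3] rot [0.0, -0.0, 164.7]
B
travel [-34.1, 144.1, 60.0] rot [0.0, 0.0, 33.0]
travel [-34.1, 144.1, 173.0] rot [0.0, 0.0, 33.0]
```

jog_arm --series '[{"travel": [-55,-10,-5],"delta_rot": [0,0,10]},{"travel": [-100,-25,-7],"delta_rot": [0,0,20]},{"travel": [-145,-45,-7],"delta_rot": [0,0,30]},{"travel": [-190,-70,-7],"delta_rot": [0,0,40]},{"travel": [-235,-94,-7],"delta_rot": [0,0,50]},{"travel": [-275,-130,-7],"delta_rot": [0,0,60]},{"travel": [-310,-165,-7],"delta_rot": [0,0,70]},{"travel": [-340,-200,-7],"delta_rot": [0,0,80]},{"travel": [-367,-231,-7],"delta_rot": [0,0,90]},{"travel": [-390,-280,-7],"delta_rot": [0,0,100]},{"travel": [-410,-325,-7],"delta_rot": [0,0,110]},{"travel": [-430,-370,-7],"delta_rot": [0,0,120]}]' --grip 1 --force 25

```text
time_s: 2.1
eef_pos: [497.6, 45.6, 229.9]
eef_rot: [-3.001, -0.929, -0.001]
ft_force: [1.6, -0.2, -0.1]
finger_gap: 87.9
grip_force: 0.0
```

```bash
python3 - <<'E'
from h import *
plan([(480,-120,230,-100),(421.4,-256,170,-133),(421.4,-256,110,-133),(421.4,-256,57,-133)])
s=manip.get_state();print(s["eef_pos"],s["time_s"],s["q"])
# refine holder by line fit of top points in both cams
for c in("scene","top"):
    W=np.load(c+".npy").reshape(-1,3);W=W[~np.isnan(W[:,0])]
    for n,cx,cy in(("vice",421,-256),):
        h=W[(abs(W[:,0]-cx)<35)&(abs(W[:,1]-cy)<35)&(W[:,2]>80)]
        m=h.mean(0);v=np.linalg.svd(h[:,:2]-m[:2],full_matrices=False)[2][0];print(c,m.round(1),np.degrees(np.arctan2(v[1],v[0])),len(h))
E
```

```text
travel [-108.1, 126.7, -0.2] rot [-0.0, -0.0, 44.4]
travel [-233.4, 205.7, 59.7] rot [-0.0, -0.0, 77.4]
travel [-233.4, 205.7, 119.7] rot [-0.0, -0.0, 77.4]
travel [-233.5, 205.7, 172.7] rot [-0.0, -0.0, 77.4]
[497.59903012  45.59388963 229.91533113] 2.1 [-0.71045312  0.20202278  0.61332671  1.91607734 -0.13308333  1.06264546
 -1.0119398 ]
scene [ 425.8 -258.3   91.7] -43.17442452406629 114
top [ 419.5 -252.9   94.2] 138.13666112737653 112
```

jog_arm --series '[{"travel": [-30,35,0],"delta_rot": [0,0,10]},{"travel": [-60,65,0],"delta_rot": [0,0,20]},{"travel": [-90,100,0],"delta_rot": [0,0,30]},{"travel": [-125,135,0],"delta_rot": [0,0,40]},{"travel": [-160,160,20],"delta_rot": [0,0,50]},{"travel": [-195,183,40],"delta_rot": [0,0,60]},{"travel": [-220,198,55],"delta_rot": [0,0,70]},{"travel": [-233,206,70],"delta_rot": [0,0,77.4]},{"travel": [-233,206,70],"delta_rot": [0,0,77.4]}]'

```text
time_s: 3.22
eef_pos: [422.6, -255.5, 159.1]
eef_rot: [2.925, -1.145, -0.003]
ft_force: [0.8, -0.5, 0.7]
finger_gap: 87.7
grip_force: 0.0
```

```bash
python3 - <<'E'
from h import *
p,d=manip.snapshot("scene")
cv2.imwrite("pics/b.png",cv2.resize(p[110:270,130:330],None,fx=3.5,fy=3.5,interpolation=cv2.INTER_CUBIC))
plan([(421.4,-256,57,-133)])
E
```

```text
travel [-0.8, 2.2, 102.6] rot [0.0, 0.0, 0.4]
```

View pics/b.png

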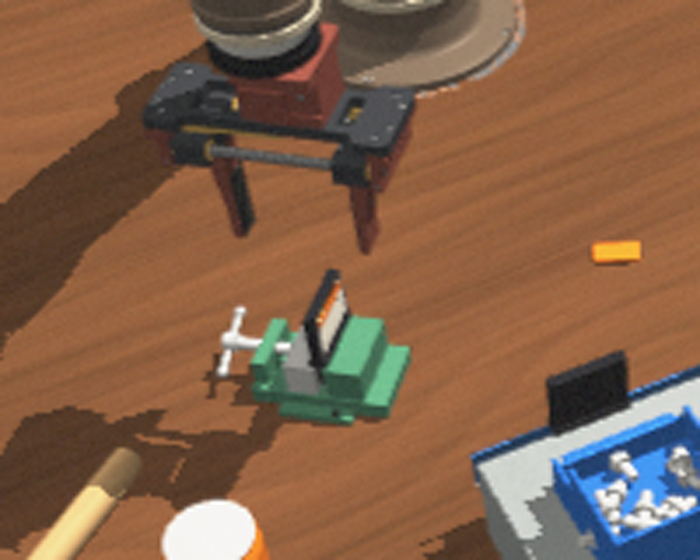

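The crop shows the label (orange band) at (332,300), on the side away from the handle. The fingers at (240,230) and (368,245) straddle the plate, so I'm descending.

jog_arm --series '[{"travel": [0,1,40],"delta_rot": [0,0,0]},{"travel": [0,1,75],"delta_rot": [0,0,0]},{"travel": [0,1,95],"delta_rot": [0,0,0]},{"travel": [0,1,102],"delta_rot": [0,0,0]},{"travel": [0,1,102],"delta_rot": [0,0,0]}]'

```text
time_s: 3.9
eef_pos: [423.7, -255.3, 58.1]
eef_rot: [-2.927, 1.14, -0.001]
ft_force: [-0.5, 0.2, 0.1]
finger_gap: 87.8
grip_force: 0.0
```

jog_arm --series '[{"travel": [0,0,0]},{"travel": [0,0,0]},{"travel": [0,0,0]},{"travel": [0,0,0]},{"travel": [0,0,0]},{"travel": [0,0,0]}]' --grip -1 --force 25

```text
schema error: expected keys travel, delta_rot
```

jog_arm --series '[{"travel": [0,2,0],"delta_rot": [0,0,0]},{"travel": [0,2,0],"delta_rot": [0,0,0]},{"travel": [0,2,0],"delta_rot": [0,0,0]},{"travel": [0,2,0],"delta_rot": [0,0,0]},{"travel": [0,2,0],"delta_rot": [0,0,0]},{"travel": [0,2,0],"delta_rot": [0,0,0]},{"travel": [0,2,0],"delta_rot": [0,0,0]}]' --grip -1 --force 25

```text
time_s: 4.78
eef_pos: [421.6, -257.1, 57.6]
eef_rot: [2.926, -1.143, -0.0]
ft_force: [0.2, 0.6, 0.3]
finger_gap: 21.1
grip_force: 0.0
```

jog_arm --series '[{"travel": [0,0,0],"delta_rot": [0,0,0]},{"travel": [0,0,0],"delta_rot": [0,0,0]},{"travel": [0,0,0],"delta_rot": [0,0,0]},{"travel": [0,0,0],"delta_rot": [0,0,0]}]'

```text
time_s: 5.28
eef_pos: [421.6, -257.1, 57.6]
eef_rot: [-2.926, 1.143, 0.0]
ft_force: [-0.9, -0.5, -0.5]
finger_gap: 9.8
grip_force: 25.0
```

```bash
python3 - <<'E'
from h import *
for c in("scene","top"):
    W=np.load(c+".npy").reshape(-1,3);W=W[~np.isnan(W[:,0])]
    h=W[(W[:,2]>100)&(W[:,2]<135)&(W[:,0]>590)&(W[:,0]<665)&(W[:,1]>-230)&(W[:,1]<220)]
    for lo,hi in((-230,-70),(-70,70)):
        g=h[(h[:,1]>lo)&(h[:,1]<hi)]
        if len(g):
            r=cv2.minAreaRect(g[:,:2].astype(np.float32));print(c,len(g),g.mean(0).round(1),np.percentile(g[:,2],[5,95]),np.round(r[0],1),np.round(r[1],1),round(r[2],1), np.percentile(g[:,1],[1,99]))
plan([(421.6,-257.1,190,-133),(520,-100,200,-90),(580,30,200,-50),(620,142,200,-3.4)])
E
```

```text
scene 240 [ 623.9 -136.6  115.9] [101.07529866 126.31157932] [ 638.6 -141. ] [73.6 52.1] 89.0 [-166.21205173 -105.51252015]
scene 208 [630.7   2.9 116.1] [101.30470087 126.35178126] [628.9   4.9] [61.9 14.6] 85.3 [-25.22878833  34.50549235]
top 160 [ 619.9 -133.3  118.7] [101.89666203 128.00294931] [ 639.  -138.8] [70.8 53.3] 86.4 [-166.4650507  -102.29017359]
top 146 [625.3   6.9 119.9] [103.22837444 127.66737723] [627.    7.4] [59.8 11.4] 85.9 [-22.61449722  35.57932673]
travel [-0.0, -0.0, -132.4] rot [0.0, 0.0, 0.3]
travel [-34.1, -182.2, -142.4] rot [-0.0, 0.0, -42.7]
travel [-78.1, -318.5, -142.4] rot [-0.0, 0.0, -82.7]
travel [-124.5, -428.0, -142.4] rot [-0.0, 0.0, -129.3]
```

jog_arm --series '[{"travel": [0,0,-15],"delta_rot": [0,0,0]},{"travel": [0,0,-35],"delta_rot": [0,0,0]},{"travel": [0,0,-80],"delta_rot": [0,0,0]},{"travel": [0,0,-130],"delta_rot": [0,0,0]},{"travel": [-10,-45,-140],"delta_rot": [0,0,-10]},{"travel": [-18,-90,-142],"delta_rot": [0,0,-20]},{"travel": [-26,-135,-142],"delta_rot": [0,0,-30]},{"travel": [-34,-180,-142],"delta_rot": [0,0,-40]},{"travel": [-45,-215,-142],"delta_rot": [0,0,-50]},{"travel": [-56,-250,-142],"delta_rot": [0,0,-60]},{"travel": [-67,-285,-142],"delta_rot": [0,0,-70]},{"travel": [-78,-318,-142],"delta_rot": [0,0,-80]}]'

```text
time_s: 6.78
eef_pos: [580.2, 30.4, 200.7]
eef_rot: [2.973, 1.013, 0.001]
ft_force: [0.9, -0.5, -0.4]
finger_gap: 10.0
grip_force: 25.0
```

```bash
python3 - <<'E'
from h import *
plan([(580,30,200,-50),(636.4,146,190,-3.4)])
E
```

```text
travel [-0.4, 0.2, 0.7] rot [0.1, -0.0, -2.4]
travel [115.1, -57.2, 10.7] rot [0.1, 0.0, -49.0]
```

jog_arm --series '[{"travel": [22,-12,2],"delta_rot": [0,0,-10]},{"travel": [45,-24,4],"delta_rot": [0,0,-20]},{"travel": [68,-35,6],"delta_rot": [0,0,-30]},{"travel": [92,-46,8],"delta_rot": [0,0,-40]},{"travel": [115,-57,20],"delta_rot": [0,0,-49]},{"travel": [115,-57,40],"delta_rot": [0,0,-49]},{"travel": [115,-57,61],"delta_rot": [0,0,-49]},{"travel": [115,-57,61],"delta_rot": [0,0,-49]},{"travel": [115,-57,61],"delta_rot": [0,0,-49]}]'

```text
time_s: 7.9
eef_pos: [637.1, 144.5, 140.0]
eef_rot: [2.291, 2.148, 0.001]
ft_force: [-0.5, -0.8, -0.3]
finger_gap: 10.1
grip_force: 25.0
```

```bash
python3 - <<'E'
from h import *
s=manip.get_state();print(s["eef_pos"],Ro.from_rotvec(s["eef_rot"]).as_matrix().round(3).tolist())
ax=Rt(-3.4);n=ax[:,1];l=-ax[:,0]  # n: rack +x, l: along lip
print(n,l)
tiles=[]
for c in("scene","top"):
    p,d=manip.snapshot(c);W=cloud(c,d);np.save(c+"2.npy",W)
    for r in manip.masks_of(c,"holder")[:4]:
        m=r["pixels"];w=W[m];w=w[~np.isnan(w[:,0])]
        print(c,round(r["score"],2),np.round(r["at"]),m.sum(),np.round(np.percentile(w,[2,50,98],axis=0)).tolist())
    K=manip.calibration(c);f=np.array(K["intrinsics"])@(np.array(K["R"])@np.array([630,100,110])+np.array(K["t"]));u,v=(f[:2]/f[2]).astype(int);print(u,v)
    tiles.append(cv2.resize(p[max(v-60,0):v+60,max(u-90,0):u+90],(720,480),interpolation=cv2.INTER_CUBIC)[:, :])
cv2.imwrite("pics/c.png",cv2.resize(tiles[0],(720,480)));cv2.imwrite("pics/d.png",tiles[1])
E
```

```text
[637.11406499 144.49572079 139.96401402] [[0.064, 0.998, 0.001], [0.998, -0.064, -0.0], [-0.0, 0.001, -1.0]]
[ 0.99823983 -0.05930637  0.        ] [-0.05930637 -0.99823983 -0.        ]
scene 0.56 [390. 175.] 238 [[633.0, 108.0, 111.0], [641.0, 123.0, 143.0], [647.0, 158.0, 178.0]]
scene 0.3 [351. 253.] 6697 [[617.0, -232.0, 2.0], [779.0, -62.0, 73.0], [812.0, 219.0, 79.0]]
376 186
275 161
```

View pics/c.png

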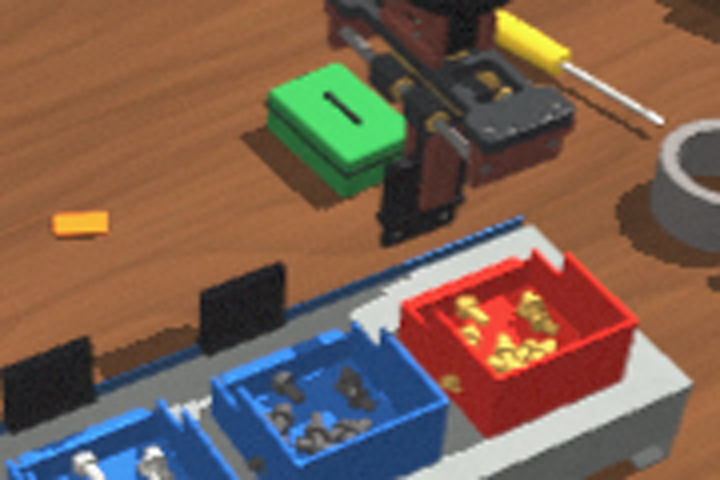

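View pics/d.png

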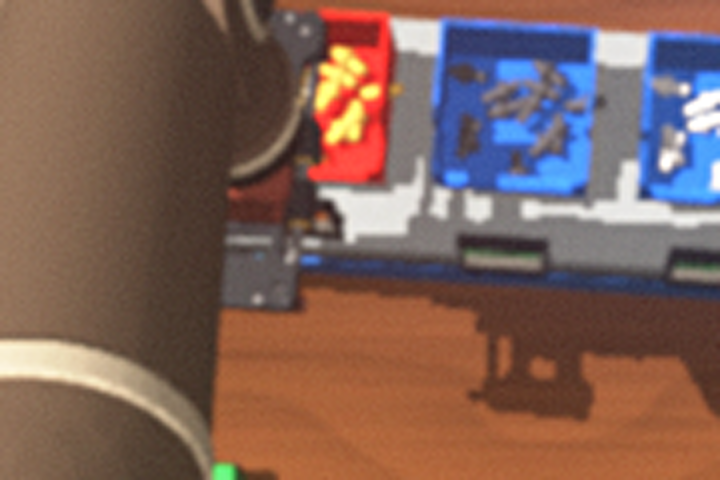

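The scene crop shows the plain black face of the held holder at (415,205) towards the bins, so the label faces outwards, over the lip and in front of the red bin. The arm blocks the top view, so I'll compare the held holder's bin-side face with the seated holders in scene depth.

```bash
cat > m.py <<'E'
from h import *
def meas(W,zlo=None,name=""):
    ax=Rt(-3.4);n=ax[:,1];l=-ax[:,0]*-1*-1
    l=np.array([-n[1],n[0],0])
    V=W[~np.isnan(W[...,0])].reshape(-1,3)
    out=[]
    N=V@n;L=V@l
    for nm,l0,za,zb in(("s1",-98,88,120),("s2",42,88,120),("held",182,zlo+30,zlo+70)):
        k=(abs(L-l0)<27+8)&(V[:,2]>za)&(V[:,2]<zb)&(N>610)&(N<645)
        a,b,z=N[k],L[k],V[k,2]
        med=np.median(a);q=abs(a-med)<4
        print(name,nm,k.sum(),"N med %.2f std %.2f"%(med,a[q].std()),"slopes",np.polyfit(b[q],a[q],1)[0].round(4),np.polyfit(z[q],a[q],1)[0].round(3),"L",np.percentile(b,[1,99]).round(1),"z",np.percentile(z,[1,99]).round(1))
E
python3 - <<'E'
from m import *
meas(np.load("scene.npy"),120,"scene1")
W=np.load("scene2.npy");meas(W,105,"scene2")
n=Rt(-3.4)[:,1];l=np.array([-n[1],n[0],0])
print("tcp N,L",manip.get_state()["eef_pos"]@n,manip.get_state()["eef_pos"]@l)
V=W[~np.isnan(W[...,0])].reshape(-1,3);k=(abs(V@l-182)<40)&(V[:,2]>105)&(V[:,2]<180)&(abs(V@n-630)<25)
for a,b,z in sorted(np.c_[(V@n)[k],(V@l)[k],V[k,2]].tolist(),key=lambda r:r[1])[::6]:print("%.0f/%.0f/%.0f"%(a,b,z),end=" ")
E
```

```text
scene1 s1 207 N med 631.23 std 1.31 slopes 0.0034 0.0 L [-127.6  -68.3] z [ 88.4 119.2]
scene1 s2 192 N med 630.90 std 1.39 slopes -0.0023 -0.002 L [11.2 72. ] z [ 88.7 119.7]
  return _methods._mean(a, axis=axis, dtype=dtype,
  ret = ret.dtype.type(ret / rcount)
  ret = _var(a, axis=axis, dtype=dtype, out=out, ddof=ddof,
  arrmean = um.true_divide(arrmean, div, out=arrmean,
  ret = ret.dtype.type(ret / rcount)
Traceback (most recent call last):
  File "m.py", line 12, in meas
    print(name,nm,k.sum(),"N med %.2f std %.2f"%(med,a[q].std()),"slopes",np.polyfit(b[q],a[q],1)[0].round(4),np.polyfit(z[q],a[q],1)[0].round(3),"L",np.percentile(b,[1,99]).round(1),"z",np.percentile(z,[1,99]).round(1))
                                                                          ~~~~~~~~~~^^^^^^^^^^^^^
TypeError: expected non-empty vector for x
```

```bash
python3 - 2>&1 <<'E'
from m import *
W=np.load("scene2.npy");meas(W,105,"scene2")
n=Rt(-3.4)[:,1];l=np.array([-n[1],n[0],0])
print("tcp N,L",manip.get_state()["eef_pos"]@n,manip.get_state()["eef_pos"]@l)
V=W[~np.isnan(W[...,0])].reshape(-1,3);k=(abs(V@l-182)<40)&(V[:,2]>105)&(V[:,2]<180)&(abs(V@n-630)<25)
for a,b,z in sorted(np.c_[(V@n)[k],(V@l)[k],V[k,2]].tolist(),key=lambda r:r[1])[::6]:print("%.0f/%.0f/%.0f"%(a,b,z),end=" ")
E
```

```text
scene2 s1 206 N med 631.07 std 1.35 slopes 0.0042 -0.009 L [-127.9  -67.8] z [ 88.1 119.5]
scene2 s2 186 N med 631.03 std 1.34 slopes 0.0056 -0.0 L [11.4 71.2] z [ 88.8 119. ]
scene2 held 193 N med 634.55 std 1.80 slopes 0.0081 -0.005 L [147.3 204.6] z [135.4 174.3]
tcp N,L 627.360917346047 182.26001133106655
629/144/174 628/145/156 625/146/177 631/146/164 629/146/170 624/147/135 627/147/112 623/148/137 629/148/120 629/149/112 635/149/163 635/150/159 632/151/167 636/152/135 634/153/140 632/153/176 635/155/140 633/156/148 630/157/153 631/157/143 636/158/128 632/159/174 634/160/157 634/161/147 629/162/117 632/162/148 635/163/150 631/164/108 633/165/178 632/165/115 632/167/160 634/167/172 630/168/109 637/168/174 637/168/170 637/169/167 622/169/178 641/169/142 642/170/159 629/170/177 644/171/165 645/172/178 631/173/118 640/173/142 642/174/168 631/176/113 642/176/153 633/178/114 641/179/141 646/180/178 635/181/132 631/182/114 642/183/147 644/184/179 643/186/174 641/187/148 632/189/111 640/189/163 635/191/128 637/192/132 636/196/133 631/199/114 632/201/117 632/202/131 634/203/139 633/204/155
```

```bash
cat >> m.py <<'E'
n=Rt(-3.4)[:,1];l=np.array([-n[1],n[0],0])
def held(lc,tz,k=3):
    # lc holder centre L, tz tcp z ; averages several shots
    A=[];S=[]
    for _ in range(k):
        p,d=manip.snapshot("scene");W=cloud("scene",d);V=W[~np.isnan(W[...,0])].reshape(-1,3)
        N=V@n;L=V@l-lc;z=V[:,2]-tz
        A.append(np.c_[N,L,z][(abs(L)<34)&(z>-40)&(z<45)&(abs(N-630)<18)])
        for c in(-98.2,41.6):
            q=(abs(V@l-c)<24)&(V[:,2]>92)&(V[:,2]<118)&(abs(N-630)<15);S.append(np.median(N[q]))
    A=np.vstack(A);f=np.median(S);print("seated face",f.round(2),np.std(S).round(2))
    N,L,z=A.T
    for nm,q in(("plateL",(L>-26)&(L<-13)&(z>0)&(z<34)),("plateR",(L>14)&(L<26)&(z>0)&(z<34)),("tongue",(abs(L)<24)&(z>-31)&(z<-16)),("plate lo",(L>-26)&(L<-13)&(z>0)&(z<16)),("plate hi",(L>-26)&(L<-13)&(z>18)&(z<34))):
        if q.sum()>4:print(nm,q.sum(),np.median(N[q]).round(2),"std",N[q].std().round(2))
    q=(z>-5)&(z<35)&(abs(N-f)<6);print("L ext",np.percentile(L[q],[1,99]).round(1)+lc)
E
python3 - <<'E'
from m import *
held(176,140,4)
E
```

```text
seated face 631.26 0.15
plateL 163 632.58 std 1.96
plateR 47 634.44 std 3.78
tongue 185 630.59 std 1.52
plate lo 69 632.56 std 1.37
plate hi 85 632.57 std 2.36
L ext [145.  205.5]
```

jog_arm --series '[{"travel": [3,-1.2,8],"delta_rot": [0,0,-0.25]},{"travel": [6,-1.2,18],"delta_rot": [0,0,-0.25]},{"travel": [6,-1.2,24],"delta_rot": [0,0,-0.25]},{"travel": [6,-1.2,24],"delta_rot": [0,0,-0.25]},{"travel": [6,-1.2,24],"delta_rot": [0,0,-0.25]}]'

```text
time_s: 8.93
eef_pos: [635.9, 150.6, 114.7]
eef_rot: [2.287, 2.154, 0.0]
ft_force: [-0.1, -0.8, 0.4]
finger_gap: 10.0
grip_force: 25.0
```

```bash
python3 - <<'E'
from m import *
p=manip.get_state()["eef_pos"];print(p,p@n,p@l);held(182,116,4)
E
```

```text
[635.91923032 150.5896168  114.70965363] 625.868978972831 188.03861659942098
seated face 631.3 0.09
plateL 165 631.27 std 2.14
plateR 39 632.36 std 3.74
tongue 176 629.82 std 1.38
plate lo 75 631.42 std 1.18
plate hi 86 631.21 std 2.68
L ext [150.7 211.8]
```

jog_arm --series '[{"travel": [0,0,2],"delta_rot": [0,0,0]},{"travel": [0,0,4],"delta_rot": [0,0,0]},{"travel": [0,0,6],"delta_rot": [0,0,0]},{"travel": [0,0,7.5],"delta_rot": [0,0,0]},{"travel": [0,0,9],"delta_rot": [0,0,0]},{"travel": [0,0,9],"delta_rot": [0,0,0]}]'

```text
time_s: 9.88
eef_pos: [635.7, 150.8, 105.5]
eef_rot: [-2.286, -2.154, 0.0]
ft_force: [0.3, -0.7, 0.4]
finger_gap: 9.9
grip_force: 25.0
```

jog_arm --series '[{"travel": [0,0,2],"delta_rot": [0,0,0]},{"travel": [0,0,4],"delta_rot": [0,0,0]},{"travel": [0,0,6],"delta_rot": [0,0,0]},{"travel": [0,0,8],"delta_rot": [0,0,0]},{"travel": [0,0,10],"delta_rot": [0,0,0]},{"travel": [0,0,12],"delta_rot": [0,0,0]},{"travel": [0,0,12],"delta_rot": [0,0,0]}]'

```text
time_s: 10.75
eef_pos: [635.7, 150.7, 93.4]
eef_rot: [-2.286, -2.154, 0.0]
ft_force: [-0.0, 0.5, -0.3]
finger_gap: 10.2
grip_force: 25.0
```

No side force, so the tongue is in the slot. Next I feel down onto the strip.

jog_arm --series '[{"travel": [0,0,1],"delta_rot": [0,0,0]},{"travel": [0,0,2],"delta_rot": [0,0,0]},{"travel": [0,0,3],"delta_rot": [0,0,0]},{"travel": [0,0,4],"delta_rot": [0,0,0]},{"travel": [0,0,4],"delta_rot": [0,0,0]}]' --force 40

```text
time_s: 11.38
eef_pos: [635.8, 150.8, 89.7]
eef_rot: [-2.286, -2.154, -0.0]
ft_force: [-0.1, 0.2, 1.3]
finger_gap: 10.0
grip_force: 40.0
```

jog_arm --series '[{"travel": [0,0,0.5],"delta_rot": [0,0,0]},{"travel": [0,0,1],"delta_rot": [0,0,0]},{"travel": [0,0,1],"delta_rot": [0,0,0]},{"travel": [0,0,1],"delta_rot": [0,0,0]}]'

```text
time_s: 11.88
eef_pos: [635.8, 150.8, 88.8]
eef_rot: [2.286, 2.154, 0.0]
ft_force: [-0.7, 0.7, 2.0]
finger_gap: 9.5
grip_force: 40.0
```

jog_arm --series '[{"travel": [0,0,0.5],"delta_rot": [0,0,0]},{"travel": [0,0,1],"delta_rot": [0,0,0]},{"travel": [0,0,1],"delta_rot": [0,0,0]},{"travel": [0,0,1],"delta_rot": [0,0,0]}]'

```text
time_s: 12.38
eef_pos: [635.9, 150.7, 87.8]
eef_rot: [2.286, 2.154, 0.0]
ft_force: [-0.6, -0.2, 3.7]
finger_gap: 9.9
grip_force: 40.0
```

jog_arm --series '[{"travel": [0,0,0.5],"delta_rot": [0,0,0]},{"travel": [0,0,0.8],"delta_rot": [0,0,0]},{"travel": [0,0,0.8],"delta_rot": [0,0,0]},{"travel": [0,0,0.8],"delta_rot": [0,0,0]}]'

```text
time_s: 12.88
eef_pos: [635.9, 150.8, 87.6]
eef_rot: [-2.287, -2.154, -0.001]
ft_force: [-3.3, -0.7, 8.5]
finger_gap: 10.0
grip_force: 40.0
```

jog_arm --series '[{"travel": [0,0,0.3],"delta_rot": [0,0,0]},{"travel": [0,0,0.5],"delta_rot": [0,0,0]},{"travel": [0,0,0.5],"delta_rot": [0,0,0]},{"travel": [0,0,0.5],"delta_rot": [0,0,0]}]'

```text
time_s: 13.38
eef_pos: [635.9, 150.8, 87.6]
eef_rot: [-2.286, -2.154, -0.001]
ft_force: [-4.6, -1.1, 13.4]
finger_gap: 9.9
grip_force: 40.0
```

```bash
python3 - <<'E'
from m import *
held(181.5,87.5,3)
p,d=manip.snapshot("scene");cv2.imwrite("pics/e.png",cv2.resize(p[130:270,270:470],None,fx=3.5,fy=3.5,interpolation=cv2.INTER_CUBIC))
s=manip.get_state();print(s["eef_pos"],s["ft_force"],s["grip_force"],s["moment"],s["time_s"])
E
```

```text
seated face 631.32 0.18
plateL 115 631.26 std 1.96
plateR 25 633.37 std 3.76
tongue 6 642.92 std 6.84
plate lo 53 631.26 std 1.51
plate hi 59 631.26 std 2.32
L ext [151.4 212.1]
[635.86605885 150.77866016  87.61413944] [-4.97290582 -0.62542063 12.88219793] 40.00250995159149 [-0.2586177   1.19764523 -0.05148729] 13.575
```

View pics/e.png

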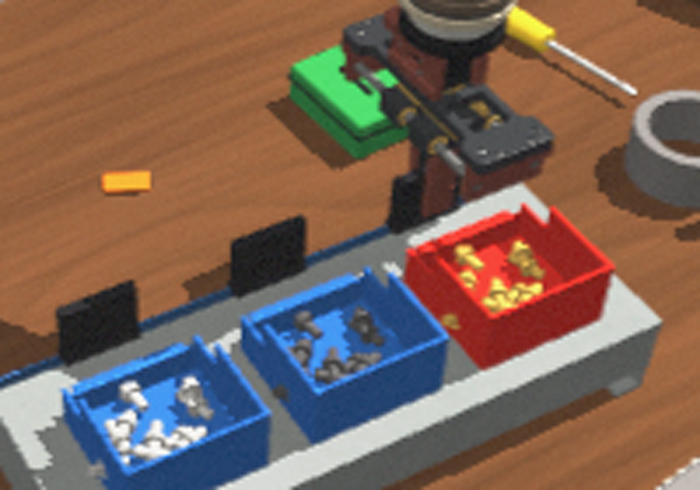

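The crop shows the held holder at (405,205), in line with the seated ones and at their height, in front of the red bin. It sits on a hard stop with about 13 N of steady press, so I'm handing in.

```bash
python3 -c "
from station import manip
print(manip.finish_job())"
```

```text
the job is handed in; nothing more can be done
None
```

The label holder is in the slot in front of the red bin, label outwards, still gripped and pressed home with about 13 N; I've handed the job in, and the hand-in returned no verdict.

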